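# Load and lock the tea caddy, and hold the key turned

## Task

Drop the two tea capsules, one into each round well of the tea caddy, then take the key from its wooden block, push it fully home in the caddy's lock past the sticky pins and turn it clockwise (seen from above) to its stop, about a quarter turn, so that the bar swings over the capsules. The lock springs back, so finish while still gripping the key and holding it turned, so that I can snap the flip catch. Leave the egg timer, the glass jar and the egg cups where they are.

Things in the scene. Friction and masses are not known exactly. Their poses are not given: they have to be found in the camera images.
- keyhole (a point): Centre of the keyhole mouth, a slot 23.5 x 9.5 mm in a fixed brass plate 64 x 64 x 5 mm, mid-top of the tin tea caddy, 90 mm above the sill. Caddy: fixed steel box 140 (x) x 170 (y) x 75 mm high, so its top is 15 mm below this point. Axes are the caddy's: x along the slot's long side (away from the flip catch), y to the left well, z up. The key goes straight down, either way round.
- keyhole_floor (a point): Floor of the keyhole, 27 mm straight below its mouth (63 mm above the sill); the key's foot stands here when home. Two sprung sticky side pins, 12 to 24 mm below the mouth, must be pushed aside in x by the key's foot: 5 to 20 N down, less with 1 to 2 mm sideways wiggles. The key can turn only within about 4 mm of home. Axes as the keyhole's.
- well_left (a point): Where a capsule's centre lies when home in the left well (y = +60 mm from the lock axis). Well: round, 39 mm wide, 32 mm deep, its mouth in the caddy's top 17 mm above this point. Axes as the keyhole's. Fingers closing along the caddy's x have free space; the lock stands towards the other well.
- well_right (a point): The same for the right well (at y = -60 mm from the lock axis).
- lock (a joint): Turn of the lock: 0 at rest, grows clockwise from above, stop at 1.45 rad. It carries a steel bar 132 x 16 x 4 mm, 3 mm above the caddy's top, along the caddy's x at 0 and over the wells when turned (a capsule sticking out blocks it). A spring (0.05 N m/rad, plus 0.015 N m friction) turns it back. The key has about 0.2 rad of play: turn it some 1.6 rad to reach the stop.
- key: The key, standing upright. Origin: centre of its foot, z up. Steel bit 20 (x) x 6 (y) x 18 mm high with rounded ends, a 6 mm round shank up to 42 mm, then a black head 28 (x) x 10 mm (y), 42 to 70 mm above the foot: pinch it across its 10 mm (along the key's y). 50 g. It stands loose in a slot 22 mm deep in a fixed wooden block 60 x 50 x 30 mm high, foot 8 mm above the sill.
- capsule_a_center (a point): Centre of a sealed aluminium tea capsule, a cylinder 34 mm across and 30 mm high standing upright on the sill, 30 g; this point is 15 mm above its underside.
- capsule_b_center (a point): The same for the other, identical capsule.
- egg_timer: Bystander: blue egg timer, 66 mm across, 63 mm high; origin under its centre.
- hex_jar: Bystander: squat hexagonal glass jar, 70 mm across, 76 mm high; origin under its centre.
- egg_cup_a: Bystander: white egg cup, 48 mm across, 62 mm high; origin under its centre.
- egg_cup_b: Bystander: the other, identical egg cup.
Things that resemble listed ones, but are neither listed nor needed, are in the scene too. What is shaped like the key but orange is not meant.

How it is judged (in metres and radians):
On the way, in this order (a step that is already met when the one before it is completed fails the run):
1. both capsules lie fully home in the wells ((distance between capsule_a_center and well_left below 0.006 m or distance between capsule_a_center and well_right below 0.006 m) and (distance between capsule_b_center and well_left below 0.006 m or distance between capsule_b_center and well_right below 0.006 m)), for 0.2 s.
2. the key is fully home in the lock, which is not yet turned (distance between key and keyhole_floor below 0.006 m and value of joint lock below 0.5 rad), for 0.1 s.
3. the lock is turned to its stop with the key (value of joint lock above 1.2 rad and distance between key and keyhole_floor below 0.008 m), for 0.3 s.
At the end, for the whole second after the job is handed in: Both capsules home, one in each well (centre within 6 mm of its home point); the key in the lock with its foot within 8 mm of the keyhole floor; the lock turned past 1.2 rad; and the fingers still gripping the key (over 2 N) (all of step 1 and all of step 3 and contact force between the fingers and key above 2 N); the arm keeps its last pose, push and grip.
It fails at once if a bystander is moved more than 20 mm (distance of any of egg_timer, hex_jar, egg_cup_a, egg_cup_b from where it was at the start of the episode above 0.02 m).
It also fails if it takes over 61 s, if anything falls off the work surface, if the arm or the gripper's body presses on something with over 40 N, if the wrist force passes 120 N, or if a joint passes its speed limit or range.

## Robot

A 6-joint arm with a two-finger parallel gripper is mounted at the origin on the work surface. World frame = base frame: x ahead of the robot, y to its left, z up, the work surface at z = 0. Lengths are in m, angles in degrees, forces in N, time in s.
With the tool pointing down it reaches from about 0.25 to 0.725 m from the base axis. Payload 9.7 kg.
Tool frame: the origin (TCP) lies midway between the tips of the shut fingers; the grasp point (between the pads) lies 19 mm behind it; z points along the fingers, y is the line along which they close (so a half turn about z gives the same grasp; the last joint's range is limited). The gripper opens to 85 mm and grips with 20 to 120 N. Pads are 22 mm wide; open, the fingers measure 114 mm over their backs; the gripper's body (76 mm by 85 mm) begins 54 mm behind the grasp point. The pads swing forward as they close: fully open they stand 13 mm farther back than shut.
Start: joints at [-73.052, 4.979, 10.078, 95.1, 0, 90], TCP at [0.16, -0.526, 0.231] pointing down, gripper open.
Joint ranges: [-179.16, 179.16], [-48.56, 103.87], [-65.8, 70.77], [-126.05, 130.52], [-82.76, 87.17], [-180, 180]. Speed limits (degrees/s): [127.2, 127.2, 147.25, 180, 180, 180].

## Interface

Orientations are given as [roll, pitch, yaw] about the fixed x, y, z axes, in that order (R = Rz(yaw) Ry(pitch) Rx(roll)).
In Python, from workcell import bot gives the robot as it stands. The module is installed in compiled form; this text tells all that it offers.
- The arm moves only by the tool send_rows, never from a script. Its argument "moves" is one flat list of numbers, 7 for each row, row after row: the shift along the world's x, y, z normalised to -1 to 1, where 1 is 0.025 m, then the turn, a rotation vector about the world's x, y, z normalised to -1 to 1, where 1 is 0.15 rad, then the closure, from -1 (fully open) to 1 (shut), so that 0 is half open. A call has 1 to 8 rows; each row shifts and turns the commanded pose from where the row before left it; what a row does not reach is not made up. A row lasts 1/8 s, in which the tool goes at most 62.5 mm and 10.7 degrees, less where a joint would pass 70% of its speed; a pose out of reach is approached as far as the arm can. A call with a number of a shift or a turn outside -1 to 1 is refused whole. A call with a gripper value outside its range is refused whole. The fingers move at their own pace and stop on an object; "squeeze" is the grip in N (left out, the last holds). Time passes only in rows, so rows that do not move let the fingers close. It gives the time, the measured TCP pose, the force, the opening and the grip force at its end, in the units of the state.
- bot.get_obs(): the state, without advancing time (a new reading comes with each control period).
- bot.camera(name): name is "scene" or "side" or "wrist"; returns a dict with "color" (400x640x3 uint8, red, green, blue), "camera_matrix" (3x3 intrinsics, pixels), "R" (3x3) and "t" (3): a world point X has camera coordinates R X + t. Camera axes: x right, y down, z forward; pixel columns grow to the right and rows downward; lengths in m; the calibration is good to about 2 mm. The wrist camera is an equidistant fisheye: a pixel r from the principal point sees the ray r / f radians off the axis. A picture is of the moment at which its call begins. There is no depth.
- bot.job_done(): hands the job in; it is judged then, once.
Trained networks look in the newest picture that a camera, given by its name, has taken for a name from the list of things; names that differ only in an ending like _2 or _b are one class to them, and where a whole thing is asked for, a point or a joint stands for the part that bears it (a point fixed in the world has none). Each returns a list of dicts, best first, with "p" (0 to 1); they miss things now and then, are a little off and sometimes report something else, mostly with a low value. They report only what shows in the picture. A call takes as long as a camera call. They do not tell look-alikes from the thing itself.
- bot.boxes_of(camera, query): "extent" ([left, top, right, bottom] in pixels, round what is visible of it).
- bot.trace(camera, query): "region" (400x640 bool, what is visible of it) and "extent" ([left, top, right, bottom] in pixels, round what is visible of it).
- bot.landmark_of(camera, query): "pixel" ([column, row] in pixels: a listed point, or the origin of a listed thing).
The state is a dict: "time": time; "q": joint angles; "qd": joint speeds; "joint_efforts": joint torques, N m; "ee_pos": TCP position; "tcp_rot": TCP orientation; "wrist_force": force on the tool from outside, world axes, zero at the start; "torque": the same for the moment, N m; "opening": finger opening in m; "grasp_force": force on a finger pad.
Only numpy, scipy, OpenCV 4.12 (cv2) and the standard library are available. Lean on these libraries where they do the work, as an engineer would, in place of code of your own. Each camera call takes 0.05 s, during which the arm holds its last target. There are 200 camera calls.

## Working session

There is one attempt and no reset: what is moved stays moved. The work goes in short steps, Python scripts to look and compute and a tool call to move; the robot and the scene stay as the last step left them, time stands still between calls to the robot, and variables do not carry over. Pictures are saved under pics/ and viewed, at most 10 in all, crops included, and the job is handed in when it is done.

Besides the shell and the picture viewer there is one more tool, called after "Call:" as name(argument=value, ...), one argument or row to a line, values as JSON. send_rows: Moves the arm, as the interface text tells. Its arguments: {"type":"object","properties":{"moves":{"type":"array"},"squeeze":{"type":"number"}},"required":["moves"]}

```bash
mkdir -p pics
cat > h.py <<'E'
import numpy as np, cv2
from workcell import bot
def save(name,c,fn,crop=None,s=1):
    im=c["color"][:,:,::-1].copy()
    if crop: l,t,r,b=crop; im=im[t:b,l:r]
    if s!=1: im=cv2.resize(im,None,fx=s,fy=s,interpolation=cv2.INTER_CUBIC)
    cv2.imwrite("pics/"+fn,im)
def ray(c,px,fish=False):
    K=np.array(c["camera_matrix"]);R=np.array(c["R"]);t=np.array(c["t"])
    x=(px[0]-K[0,2])/K[0,0];y=(px[1]-K[1,2])/K[1,1]
    if fish:
        r=np.hypot(x,y); s=np.sin(r)/r if r>1e-9 else 1; d=np.array([x*s,y*s,np.cos(r)])
    else: d=np.array([x,y,1.])
    return -R.T@t, R.T@d
def onz(c,px,z,fish=False):
    o,d=ray(c,px,fish); return o+d*(z-o[2])/d[2]
def tri(rs):
    A=0;b=0
    for o,d in rs:
        d=d/np.linalg.norm(d);P=np.eye(3)-np.outer(d,d);A=A+P;b=b+P@o
    X=np.linalg.solve(A,b); return X
def proj(c,X,fish=False):
    p=np.array(c["R"])@X+np.array(c["t"]);K=np.array(c["camera_matrix"])
    if fish:
        a=np.hypot(p[0],p[1]);th=np.arctan2(a,p[2]);x,y=p[:2]/a*th
    else: x,y=p[:2]/p[2]
    return np.array([K[0,0]*x+K[0,2],K[1,1]*y+K[1,2]])
E
cat > a.py <<'E'
from h import *
np.set_printoptions(precision=4,suppress=True)
print(bot.get_obs())
cs={n:bot.camera(n) for n in("scene","side","wrist")}
for n,c in cs.items():
    save(n,c,n+"0.png"); print(n,np.array(c["camera_matrix"])[[0,1,0,1],[0,1,2,2]],"pos",-np.array(c["R"]).T@np.array(c["t"]))
    for q in("keyhole","well_left","well_right","key","capsule_a_center","egg_timer","hex_jar","egg_cup_a"):
        print(n,q,[(round(d["p"],2),np.round(d["pixel"],1).tolist()) for d in bot.landmark_of(n,q)])
E
python3 a.py; python3 -c "
import cv2,numpy as np
"
```

```text
{'time': 0.0, 'q': array([-73.0529,   5.0124,  10.0333,  95.0987,   0.0001,  90.0016]), 'qd': array([-0.0431,  0.0715, -0.0345, -0.0394,  0.042 , -0.1028]), 'joint_efforts': array([  0.0019, -52.0388,  46.4801,   0.0163,   0.0001,   0.    ]), 'ee_pos': array([ 0.1603, -0.5259,  0.2306]), 'tcp_rot': array([-179.9221,   -0.0001,   16.9455]), 'wrist_force': array([-0.5318, -0.2541,  0.048 ]), 'torque': array([-0.0315, -0.0189,  0.0162]), 'grasp_force': 0.0, 'opening': 0.0854174077518296}
scene [408.4187 408.4187 321.2964 196.6964] pos [1.0153 0.6524 0.7216]
scene keyhole [(0.91, [340.7, 189.3])]
scene well_left [(0.94, [343.9, 216.2])]
scene well_right [(0.6, [333.3, 185.5])]
scene key [(0.65, [302.7, 171.1]), (0.56, [274.7, 174.1])]
scene capsule_a_center [(0.8, [409.6, 295.6]), (0.5, [334.6, 198.7]), (0.29, [330.3, 188.5])]
scene egg_timer [(0.72, [340.7, 189.7]), (0.67, [294.4, 272.7])]
scene hex_jar [(0.59, [266.6, 232.0])]
scene egg_cup_a [(0.68, [348.3, 317.2]), (0.65, [241.2, 198.0]), (0.58, [292.0, 269.8])]
side [374.1483 374.1483 322.8295 199.5118] pos [ 0.3465 -0.509   0.7104]
side keyhole [(0.61, [303.8, 217.0])]
side well_left []
side well_right [(0.98, [306.9, 251.6])]
side key [(0.57, [398.3, 338.9]), (0.52, [311.0, 249.5]), (0.49, [344.4, 337.7])]
side capsule_a_center [(0.71, [262.5, 156.1])]
side egg_timer [(0.6, [354.8, 188.8])]
side hex_jar [(0.8, [383.9, 226.5])]
side egg_cup_a [(0.84, [423.2, 289.6]), (0.68, [310.3, 153.1])]
wrist [309.7069 309.7069 322.3931 193.3409] pos [ 0.2267 -0.5053  0.3735]
wrist keyhole []
wrist well_left []
wrist well_right []
wrist key []
wrist capsule_a_center []
wrist egg_timer []
wrist hex_jar []
wrist egg_cup_a []
```

View pics/scene0.png

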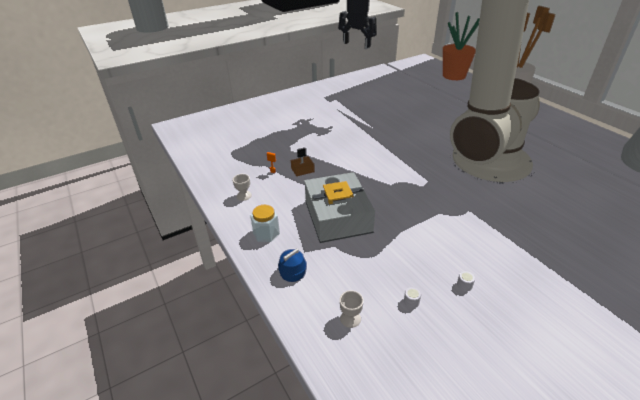

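View pics/side0.png

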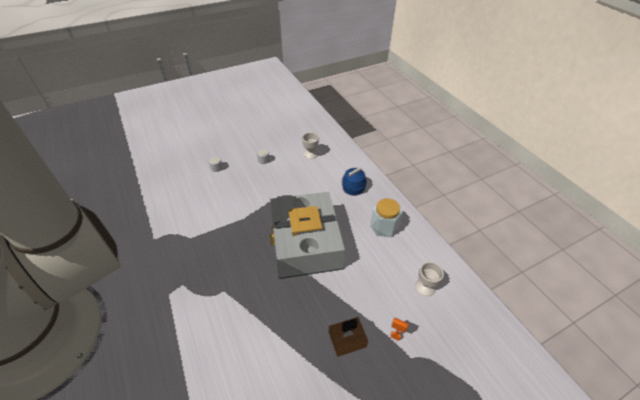

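Scene picture: the black-headed key is in its wooden block at (302,160), and its orange look-alike is at (271,162). The caddy is at (340,205), and the capsules are at (412,297) and (466,280). In the side picture the key is at (348,335), the orange one at (399,328), the capsules at (215,164) and (263,156), and the catch at (272,238), on the robot's side of the caddy.

```bash
cat > b.py <<'E'
from h import *
np.set_printoptions(precision=4,suppress=True)
s=bot.camera("scene");d=bot.camera("side")
print("keyhole",tri([ray(s,(340.7,189.3)),ray(d,(303.8,217))]), onz(s,(340.7,189.3),.09),onz(d,(303.8,217),.09))
print("wellR side",onz(d,(306.9,251.6),.058), "wellL scene",onz(s,(343.9,216.2),.058))
for p,q in(((412,297),(263,156)),((466,281),(215,164))): print("caps",tri([ray(s,p),ray(d,q)]),onz(s,p,.015),onz(d,q,.015))
for n,c in(("scene",s),("side",d)):
  for q in("capsule_a_center","key"):
    print(n,q,[(round(e["p"],2),np.round(e["extent"]).tolist()) for e in bot.boxes_of(n,q)])
print("key",onz(s,(302,152),.075),onz(d,(349,325),.075))
# caddy yaw from the traced top edges, seen on z=.075
for n,c in(("scene",s),("side",d)):
    r=bot.trace(n,"keyhole") 
    print(n,[(e["p"],e["extent"]) for e in r][:2])
save("x",s,"k.png",(230,120,390,240),5)
E
python3 b.py
```

```text
keyhole [ 0.557  -0.0304  0.0924] [ 0.5523 -0.0317  0.09  ] [ 0.5605 -0.0304  0.09  ]
wellR side [ 0.5359 -0.0944  0.058 ] wellL scene [0.5827 0.0287 0.058 ]
caps [0.5807 0.2819 0.017 ] [0.5788 0.2812 0.015 ] [0.5819 0.2836 0.015 ]
caps [0.4512 0.3117 0.0154] [0.4507 0.3115 0.015 ] [0.4514 0.312  0.015 ]
scene capsule_a_center [(0.6, [403.0, 288.0, 422.0, 305.0]), (0.58, [306.0, 176.0, 373.0, 240.0])]
scene key [(0.74, [304.0, 175.0, 377.0, 243.0]), (0.51, [298.0, 151.0, 307.0, 158.0]), (0.42, [266.0, 152.0, 273.0, 171.0])]
side capsule_a_center [(0.63, [257.0, 149.0, 268.0, 164.0]), (0.27, [276.0, 214.0, 334.0, 226.0])]
side key [(0.78, [392.0, 318.0, 406.0, 339.0]), (0.65, [340.0, 321.0, 356.0, 341.0])]
key [ 0.5366 -0.2615  0.075 ] [ 0.5281 -0.2801  0.075 ]
scene [(0.82, [306.3, 172.0, 376.6, 241.6])]
side [(0.77, [268.6, 192.4, 347.0, 276.1])]
```

View pics/k.png

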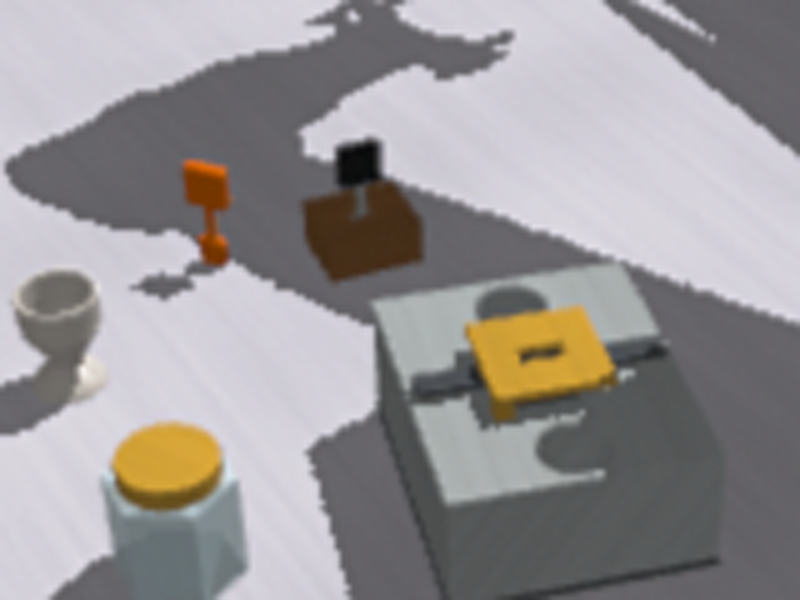

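Enlarged crop: the black key head is at crop (358,162), upright in the wooden block; this is the listed key. The orange one at crop (207,185) stands free and isn't meant. I'll fly over the key, then the caddy.

Call:
send_rows(
  moves=[0.96, 0.78, 0, 0, 0, -0.3, -1, 0.96, 0.78, 0, 0, 0, -0.3, -1, 0.96, 0.78, 0, 0, 0, -0.3, -1, 0.96, 0.78, 0, 0, 0, -0.3, -1, 0.96, 0.78, 0, 0, 0, -0.3, -1, 0.96, 0.78, 0, 0, 0, -0.3, -1, 0.96, 0.78, 0, 0, 0, -0.17, -1, 0.96, 0.78, 0, 0, 0, 0, -1],
)

```text
time: 2.75
ee_pos: [0.3531, -0.3694, 0.2314]
tcp_rot: [180.0, -0.0, -0.0]
wrist_force: [0.7, -0.4, -0.8]
opening: 0.0855
grasp_force: 0.0
```

Call:
send_rows(
  moves=[0.96, 0.78, 0, 0, 0, 0, -1, 0.96, 0.78, 0, 0, 0, 0, -1, 0.96, 0.78, 0, 0, 0, 0, -1, 0.96, 0.78, 0, 0, 0, 0, -1, 0.9, 0.78, 0, 0, 0, 0, -1, 0, 0, 0, 0, 0, 0, -1, 0, 0, 0, 0, 0, 0, -1],
)

```text
time: 3.62
ee_pos: [0.4705, -0.2728, 0.2313]
tcp_rot: [180.0, 0.0, 0.0]
wrist_force: [0.8, -0.7, 0.2]
opening: 0.0852
grasp_force: 0.0
```

```bash
cat > w.py <<'E'
from h import *
import sys
np.set_printoptions(precision=4,suppress=True)
o=bot.get_obs();print(o["time"],o["ee_pos"],o["tcp_rot"],o["wrist_force"])
w=bot.camera("wrist");save("w",w,sys.argv[1])
Z={"keyhole":.09,"well_left":.058,"well_right":.058,"key":.008,"capsule_a_center":.015}
for q in sys.argv[2:]:
    for e in bot.landmark_of("wrist",q): print(q,round(e["p"],2),np.round(e["pixel"],1),onz(w,e["pixel"],Z[q],True))
    if q=="key":
        for e in bot.trace("wrist",q)[:3]:
            m=e["region"].astype(np.uint8);ys,xs=np.nonzero(m);r=cv2.minAreaRect(np.float32(np.c_[xs,ys]))
            B=[onz(w,p,.078,True)[:2].round(4).tolist() for p in cv2.boxPoints(r)]
            print("keytrace",round(e["p"],2),e["extent"],r[0],onz(w,r[0],.078,True),B)
E
python3 w.py w1.png keyhole well_left well_right key
```

```text
3.625 [ 0.4705 -0.2728  0.2313] [179.996    0.0159   0.0281] [ 0.8267 -0.716   0.1536]
keyhole 0.62 [ 99.4 104. ] [ 0.5591 -0.0296  0.09  ]
well_left 0.78 [85.5 95.4] [0.5753 0.0221 0.058 ]
well_right 0.76 [161.9 107.9] [ 0.5464 -0.0958  0.058 ]
key 0.87 [356.4  43.8] [ 0.6149 -0.3126  0.008 ]
key 0.73 [324.  115.7] [ 0.5282 -0.2749  0.008 ]
keytrace 0.62 [351.6, 22.3, 376.7, 51.6] (364.0, 37.49999237060547) [ 0.6072 -0.3122  0.078 ] [[0.6028, -0.2953], [0.6231, -0.3223], [0.6119, -0.3295], [0.5918, -0.3024]]
keytrace 0.52 [318.1, 104.3, 330.4, 132.2] (326.1153869628906, 116.42308044433594) [ 0.5297 -0.2764  0.078 ] [[0.517, -0.2682], [0.5446, -0.2737], [0.5425, -0.2846], [0.5148, -0.2792]]
```

View pics/w1.png

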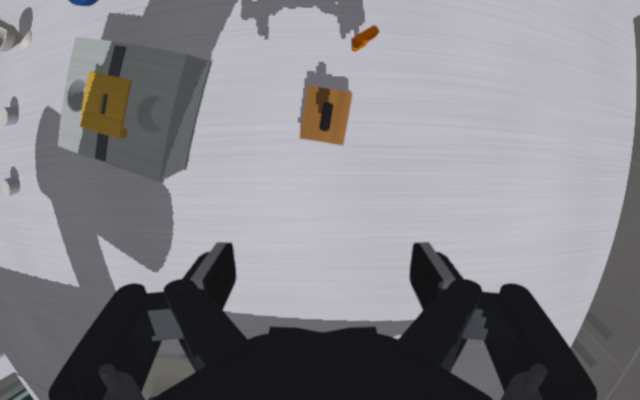

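Wrist picture: the black key is in its block at (326,117), at about (0.530, -0.276) with yaw about -11°; the orange one is at (365,38). The caddy is at the left, about (0.559, -0.030), with yaw about -14°. Next I'll look at the caddy from above.

Call:
send_rows(
  moves=[0.08, 0.97, 0, 0, 0, 0, -1, 0.08, 0.97, 0, 0, 0, 0, -1, 0.08, 0.97, 0, 0, 0, 0, -1, 0.08, 0.97, 0, 0, 0, 0, -1, 0.08, 0.97, 0, 0, 0, 0, -1, 0.08, 0.97, 0, 0, 0, 0, -1, 0.08, 0.97, 0, 0, 0, 0, -1, 0.08, 0.97, 0, 0, 0, 0, -1],
)

```text
time: 4.92
ee_pos: [0.4867, -0.0781, 0.2314]
tcp_rot: [180.0, -0.0, -0.0]
wrist_force: [0.8, 0.3, 0.0]
opening: 0.0852
grasp_force: 0.0
```

Call:
send_rows(
  moves=[0.08, 0.97, 0, 0, 0, 0, -1, 0.08, 0.97, 0, 0, 0, 0, -1, 0, 0, 0, 0, 0, 0, -1, 0, 0, 0, 0, 0, 0, -1],
)

```text
time: 5.42
ee_pos: [0.4908, -0.0306, 0.2313]
tcp_rot: [180.0, -0.0, 0.0]
wrist_force: [0.1, 0.6, 0.5]
opening: 0.0853
grasp_force: 0.0
```

```bash
cat >> w.py <<'E'
if "keyhole" in sys.argv:
    hsv=cv2.cvtColor(w["color"],cv2.COLOR_RGB2HSV)
    m=cv2.inRange(hsv,(12,120,80),(32,255,255))
    cn=sorted(cv2.findContours(m,cv2.RETR_EXTERNAL,cv2.CHAIN_APPROX_NONE)[0],key=cv2.contourArea)[-1][:,0]
    P=np.float32([onz(w,p,.09,True)[:2] for p in cn]);r=cv2.minAreaRect(P*1000);print("plate",r)
E
python3 w.py w2.png keyhole well_left well_right capsule_a_center
```

```text
5.425 [ 0.4908 -0.0306  0.2313] [179.9871  -0.003    0.016 ] [0.0539 0.5861 0.5025]
keyhole 0.78 [322.6 108.5] [ 0.5577 -0.0309  0.09  ]
well_right 0.72 [380.2 125.2] [ 0.5411 -0.0901  0.058 ]
capsule_a_center 0.82 [102.3 104. ] [0.5838 0.271  0.015 ]
plate ((558.9072875976562, -33.759544372558594), (62.675270080566406, 64.76472473144531), 72.53372192382812)
```

View pics/w2.png

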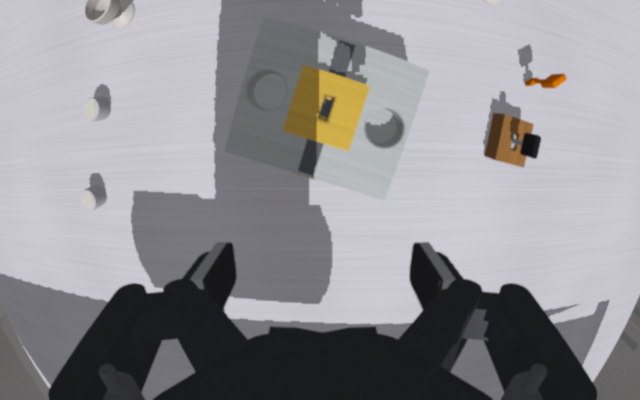

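Wrist picture: the keyhole slot is at (327,108). The left well is at (267,91), the right well at (384,127), and the capsules at (97,109) and (92,199). The lock is at about (0.559, -0.0335), caddy yaw about -17.2°. Next is the nearer capsule, with the yaw turned to +73°.

Call:
send_rows(
  moves=[-0.115, 0.98, -0.2, 0, 0, 0.605, -1, -0.115, 0.98, -0.2, 0, 0, 0.605, -1, -0.115, 0.98, -0.2, 0, 0, 0.605, -1, -0.115, 0.98, -0.2, 0, 0, 0.605, -1, -0.115, 0.98, -0.2, 0, 0, 0.605, -1, -0.115, 0.98, -0.2, 0, 0, 0.605, -1, -0.115, 0.98, -0.2, 0, 0, 0.605, -1, -0.115, 0.98, -0.2, 0, 0, 0.605, -1],
)

```text
time: 6.68
ee_pos: [0.4678, 0.1664, 0.1912]
tcp_rot: [180.0, -0.0, 41.8]
wrist_force: [0.6, 0.1, -1.0]
opening: 0.0857
grasp_force: 0.0
```

Call:
send_rows(
  moves=[-0.115, 0.98, -0.4, 0, 0, 0.605, -1, -0.115, 0.98, -0.4, 0, 0, 0.605, -1, -0.115, 0.98, -0.4, 0, 0, 0.605, -1, -0.115, 0.98, -0.4, 0, 0, 0.605, -1, -0.115, 0.98, -0.4, 0, 0, 0.605, -1, -0.115, 0.98, -0.4, 0, 0, 0.605, -1, 0, 0, 0, 0, 0, 0, -1, 0, 0, 0, 0, 0, 0, -1],
)

```text
time: 7.68
ee_pos: [0.4507, 0.3123, 0.1315]
tcp_rot: [180.0, 0.0, 72.7]
wrist_force: [0.8, 1.4, 0.0]
opening: 0.0856
grasp_force: 0.0
```

```bash
python3 w.py w3.png capsule_a_center
python3 - <<'E'
from h import *
w=bot.camera("wrist")
for e in bot.boxes_of("wrist","capsule_a_center"): print(e)
print(proj(w,np.array([.451,.312,.03]),True),proj(w,np.array([.581,.2825,.03]),True))
E
```

```text
7.675 [0.4507 0.3123 0.1315] [179.9983   0.0163  72.7216] [0.7674 1.3785 0.044 ]
capsule_a_center 0.86 [468. 176.] [0.5818 0.2837 0.015 ]
{'extent': [448.5, 158.3, 487.7, 197.6], 'p': 0.63}
[324.13590508 192.76700996] [474.11713976 181.32029603]
```

View pics/w3.png

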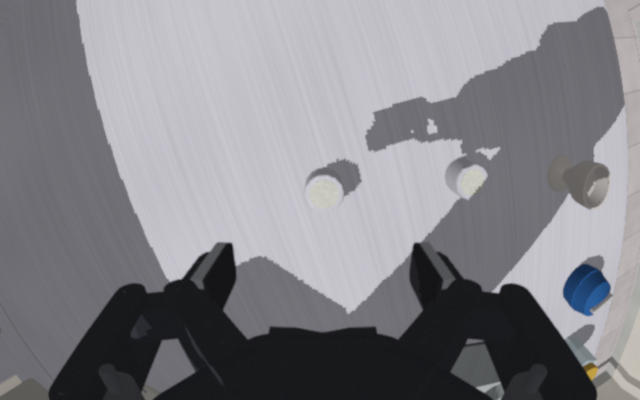

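The first capsule's top shows at (324,191), where I predicted (324,193). The second is at (470,180). Descend and grip.

Call:
send_rows(
  moves=[0, 0, -0.98, 0, 0, 0, -1, 0, 0, -0.98, 0, 0, 0, -1, 0, 0, -0.98, 0, 0, 0, -1, 0, 0, -0.98, 0, 0, 0, -1, 0, 0, -0.9, 0, 0, 0, -0.5, 0, 0, 0, 0, 0, 0, 1, 0, 0, 0, 0, 0, 0, 1, 0, 0, 0, 0, 0, 0, 1],
  squeeze=25,
)

```text
time: 8.88
ee_pos: [0.4513, 0.3133, 0.0121]
tcp_rot: [179.9, -0.1, 72.8]
wrist_force: [-0.3, 1.3, -0.1]
opening: 0.0324
grasp_force: 24.8
```

Call:
send_rows(
  moves=[0, 0, 0, 0, 0, 0, 1, 0, 0, 0, 0, 0, 0, 1],
)

```text
time: 9.12
ee_pos: [0.4512, 0.3132, 0.012]
tcp_rot: [179.9, -0.1, 72.8]
wrist_force: [0.6, -0.9, 6.2]
opening: 0.033
grasp_force: 25.4
```

Call:
send_rows(
  moves=[0, 0, 0.98, 0, 0, 0, 1, 0, 0, 0.98, 0, 0, 0, 1, 0.21, -0.48, 0.98, 0, 0, 0, 1, 0.418, -0.963, 0.98, 0, 0, 0, 1, 0.418, -0.963, 0.8, 0, 0, 0, 1, 0.418, -0.963, 0, 0, 0, 0, 1, 0.418, -0.963, 0, 0, 0, 0, 1, 0.418, -0.963, 0, 0, 0, 0, 1],
)

```text
time: 10.12
ee_pos: [0.5084, 0.1798, 0.129]
tcp_rot: [180.0, -0.0, 72.8]
wrist_force: [0.5, 0.2, 0.7]
opening: 0.0328
grasp_force: 25.0
```

Call:
send_rows(
  moves=[0.418, -0.963, 0, 0, 0, 0, 1, 0.418, -0.963, 0, 0, 0, 0, 1, 0.418, -0.963, 0, 0, 0, 0, 1, 0.418, -0.963, 0, 0, 0, 0, 1, 0.418, -0.963, 0, 0, 0, 0, 1, 0.418, -0.963, 0, 0, 0, 0, 1, 0.21, -0.48, 0, 0, 0, 0, 1, 0, 0, 0, 0, 0, 0, 1],
)

```text
time: 11.12
ee_pos: [0.5761, 0.0237, 0.1287]
tcp_rot: [-180.0, -0.0, 72.8]
wrist_force: [0.1, 0.9, -0.8]
opening: 0.033
grasp_force: 25.0
```

```bash
cat > c.py <<'E'
from h import *
import sys
np.set_printoptions(precision=4,suppress=True)
o=bot.get_obs();print(o["time"],o["ee_pos"],o["tcp_rot"],o["opening"])
for n in("wrist","side","scene"):
    w=bot.camera(n);f=n=="wrist";save("w",w,n+sys.argv[1]+".png")
    for q,z in(("capsule_a_center",o["ee_pos"][2]+.003),("well_left",.058),("well_right",.058),("keyhole",.09)):
        for e in bot.landmark_of(n,q): print(n,q,round(e["p"],2),np.round(e["pixel"],1),onz(w,e["pixel"],z,f))
    print("proj capsule top",proj(w,o["ee_pos"]+[0,0,.018],f))
E
python3 c.py c1; python3 -c "
import cv2,numpy as np
a=cv2.imread('pics/wristc1.png')[120:370,160:500];b=cv2.imread('pics/sidec1.png')[150:300,220:420]
a=cv2.resize(a,(408,300));b=cv2.resize(b,(390,300));cv2.imwrite('pics/m1.png',np.hstack([a,b]))"
```

```text
11.125 [0.5761 0.0237 0.1287] [-179.9829   -0.003    72.7511] 0.03301619239109416
wrist capsule_a_center 0.69 [320.1 301.7] [ 0.5641 -0.0062  0.1317]
wrist capsule_a_center 0.68 [322.3 249.4] [0.5749 0.0245 0.1317]
wrist well_left 0.85 [325.7 206.7] [0.5765 0.0217 0.058 ]
wrist well_right 0.27 [322.7 249.9] [ 0.564  -0.0112  0.058 ]
wrist keyhole 0.66 [323.2 300.2] [ 0.5571 -0.0347  0.09  ]
proj capsule top [325.2516 264.7773]
side well_left 0.88 [300.1 210.2] [0.5728 0.0167 0.058 ]
side well_right 0.56 [308.2 251.4] [ 0.5385 -0.0952  0.058 ]
side keyhole 0.88 [301.9 217.7] [ 0.556  -0.0303  0.09  ]
proj capsule top [298.7443 180.3978]
scene capsule_a_center 0.68 [412.7 298.5] [0.652  0.3456 0.1317]
scene capsule_a_center 0.49 [346.6 216. ] [0.6254 0.1006 0.1317]
scene well_left 0.76 [345.2 217.2] [0.5821 0.0335 0.058 ]
scene well_right 0.73 [348.5 319.1] [0.7408 0.2787 0.058 ]
scene keyhole 0.56 [338.7 189.6] [ 0.5573 -0.0334  0.09  ]
proj capsule top [345.5987 185.4782]
```

View pics/m1.png

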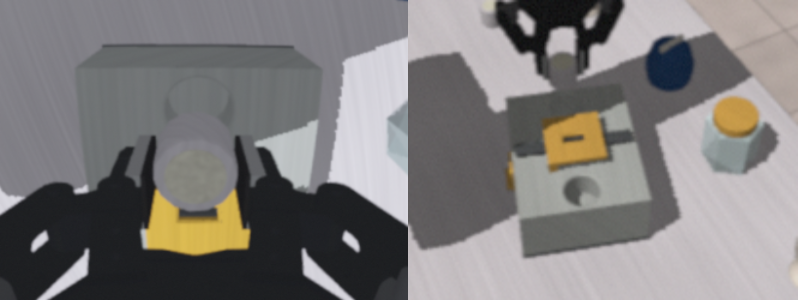

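Wrist view: the capsule is centred between the pads, in line with the left well (column ~323 against ~325). Side view: it is over the far well. Lower it.

Call:
send_rows(
  moves=[0.02, 0, -0.8, 0, 0, 0, 1, 0, 0, -0.7, 0, 0, 0, 1, 0, 0, -0.3, 0, 0, 0, 1, 0, 0, -0.2, 0, 0, 0, 1, 0, 0, 0, 0, 0, 0, 1],
)

```text
time: 12.5
ee_pos: [0.5765, 0.0241, 0.0788]
tcp_rot: [-180.0, 0.0, 72.8]
wrist_force: [-0.1, -0.4, -0.3]
opening: 0.0324
grasp_force: 25.0
```

Call:
send_rows(
  moves=[0, 0, -0.1, 0, 0, 0, 1, 0, 0, 0, 0, 0, 0, 0.1, 0, 0, 0, 0, 0, 0, -0.1, 0, 0, 0, 0, 0, 0, -0.3, 0, 0, 0.4, 0, 0, 0, -0.3, 0, 0, 0.8, 0, 0, 0, -0.5, 0, 0, 0.8, 0, 0, 0, -1],
)

```text
time: 13.38
ee_pos: [0.5766, 0.0241, 0.1276]
tcp_rot: [180.0, -0.0, 72.8]
wrist_force: [0.6, 0.7, -0.3]
opening: 0.0796
grasp_force: 0.0
```

```bash
python3 c.py c2 | grep -v scene
```

```text
13.375 [0.5766 0.0241 0.1276] [179.9764  -0.0081  72.8126] 0.0796422954628164
wrist well_right 0.43 [323.2 283.4] [ 0.5561 -0.0396  0.058 ]
wrist keyhole 0.84 [321.6 300.9] [ 0.5566 -0.0338  0.09  ]
proj capsule top [325.2614 264.7859]
side capsule_a_center 0.46 [263.4 154.9] [0.5451 0.1552 0.1306]
side well_left 0.62 [301.5 208. ] [0.5787 0.0214 0.058 ]
side well_right 0.55 [308.1 248.2] [ 0.542  -0.0877  0.058 ]
side keyhole 0.6 [303.8 217.5] [ 0.5599 -0.0316  0.09  ]
proj capsule top [298.8957 180.5851]
proj capsule top [345.5042 185.9954]
```

Call:
send_rows(
  moves=[0.012, 0.942, 0, 0, 0, 0, -1, 0.012, 0.942, 0, 0, 0, 0, -1, 0.012, 0.942, 0, 0, 0, 0, -1, 0.012, 0.942, 0, 0, 0, 0, -1, 0.012, 0.942, 0, 0, 0, 0, -1, 0.012, 0.942, 0, 0, 0, 0, -1, 0.012, 0.942, 0, 0, 0, 0, -1, 0.012, 0.942, 0, 0, 0, 0, -1],
)

```text
time: 15.12
ee_pos: [0.5789, 0.2136, 0.1263]
tcp_rot: [180.0, 0.0, 72.8]
wrist_force: [-0.6, 0.5, 0.3]
opening: 0.0855
grasp_force: 0.0
```

Call:
send_rows(
  moves=[0.012, 0.942, 0, 0, 0, 0, -1, 0.012, 0.942, 0, 0, 0, 0, -1, 0.012, 0.942, 0, 0, 0, 0, -1, 0, 0, 0, 0, 0, 0, -1],
)

```text
time: 15.62
ee_pos: [0.5796, 0.2851, 0.1259]
tcp_rot: [-180.0, 0.0, 72.9]
wrist_force: [-0.2, -0.3, -0.0]
opening: 0.0855
grasp_force: 0.0
```

```bash
python3 c.py c3 | grep -v scene
python3 - <<'E'
from h import *
w=bot.camera("wrist")
for q in("egg_cup_a","egg_timer"):
    for e in bot.landmark_of("wrist",q): print(q,e["p"],e["pixel"],onz(w,e["pixel"],0,True))
print(proj(w,np.array([.58,.283,.03]),True))
a=cv2.imread('pics/wristc3.png')[100:350,240:640];b=cv2.imread('pics/sidec3.png')[170:290,250:410]
cv2.imwrite('pics/m2.png',np.hstack([cv2.resize(a,(400,300)),cv2.resize(b,(400,300),interpolation=cv2.INTER_CUBIC)]))
E
```

```text
15.625 [0.5796 0.2851 0.1259] [-179.9822    0.0072   72.9236] 0.0854776517529916
wrist capsule_a_center 0.92 [328.1 189.1] [0.5903 0.3151 0.1289]
proj capsule top [325.2531 264.8031]
side capsule_a_center 0.52 [264.4 154.4] [0.5484 0.1578 0.1289]
side well_left 0.95 [301.4 204.9] [0.5826 0.0303 0.058 ]
side well_right 0.69 [309.2 247.8] [ 0.5445 -0.0879  0.058 ]
side keyhole 0.61 [304.5 218.9] [ 0.5595 -0.0359  0.09  ]
proj capsule top [256.7295 117.7087]
proj capsule top [421.0401 256.0722]
egg_cup_a 0.63 [462.7, 179.8] [0.7088487  0.24897631 0.        ]
[324.30081065 194.38983045]
```

View pics/m2.png

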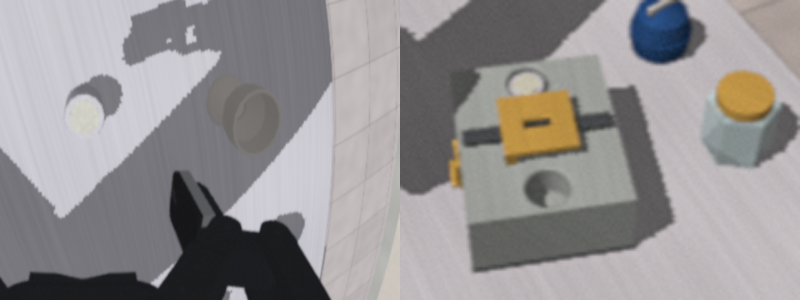

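Side crop: capsule 1 is flush in the far (left) well at crop (527,85). Wrist crop: capsule 2 is at (325,196), as predicted, and the egg cup is well clear. Grip it.

Call:
send_rows(
  moves=[0.02, -0.09, -0.95, 0, 0, 0, -1, 0, 0, -0.95, 0, 0, 0, -1, 0, 0, -0.95, 0, 0, 0, -1, 0, 0, -0.95, 0, 0, 0, -1, 0, 0, -0.75, 0, 0, 0, -0.5, 0, 0, 0, 0, 0, 0, 1, 0, 0, 0, 0, 0, 0, 1, 0, 0, 0, 0, 0, 0, 1],
)

```text
time: 17.52
ee_pos: [0.5809, 0.2812, 0.0138]
tcp_rot: [179.9, -0.1, 72.8]
wrist_force: [0.1, -0.4, -0.2]
opening: 0.0327
grasp_force: 24.8
```

Call:
send_rows(
  moves=[0, 0, 0, 0, 0, 0, 1],
)

```text
time: 17.65
ee_pos: [0.5809, 0.2811, 0.0136]
tcp_rot: [179.9, -0.1, 72.8]
wrist_force: [-0.4, 0.3, 3.2]
opening: 0.0328
grasp_force: 25.1
```

Call:
send_rows(
  moves=[0, 0, 0.98, 0, 0, 0, 1, 0, 0, 0.98, 0, 0, 0, 1, -0.099, -0.93, 0.98, 0, 0, 0, 1, -0.099, -0.93, 0.98, 0, 0, 0, 1, -0.099, -0.93, 0.98, 0, 0, 0, 1, -0.099, -0.93, 0, 0, 0, 0, 1, -0.099, -0.93, 0, 0, 0, 0, 1, -0.099, -0.93, 0, 0, 0, 0, 1],
)

```text
time: 18.65
ee_pos: [0.5648, 0.1399, 0.1338]
tcp_rot: [-179.9, 0.1, 72.8]
wrist_force: [-0.0, -0.4, 1.4]
opening: 0.0329
grasp_force: 25.0
```

Call:
send_rows(
  moves=[-0.099, -0.93, 0, 0, 0, 0, 1, -0.099, -0.93, 0, 0, 0, 0, 1, -0.099, -0.93, 0, 0, 0, 0, 1, -0.099, -0.93, 0, 0, 0, 0, 1, -0.099, -0.93, 0, 0, 0, 0, 1, -0.099, -0.93, 0, 0, 0, 0, 1, -0.099, -0.93, 0, 0, 0, 0, 1, -0.099, -0.93, 0, 0, 0, 0, 1],
)

```text
time: 19.65
ee_pos: [0.5449, -0.046, 0.1342]
tcp_rot: [-179.9, 0.0, 72.8]
wrist_force: [-0.1, 0.4, -1.4]
opening: 0.0331
grasp_force: 25.0
```

Call:
send_rows(
  moves=[-0.099, -0.93, 0, 0, 0, 0, 1, -0.099, -0.93, 0, 0, 0, 0, 1, 0, 0, 0, 0, 0, 0, 1, 0, 0, 0, 0, 0, 0, 1],
)

```text
time: 20.15
ee_pos: [0.5404, -0.0911, 0.1345]
tcp_rot: [-180.0, -0.0, 72.8]
wrist_force: [-0.2, 1.1, -0.1]
opening: 0.0326
grasp_force: 25.0
```

```bash
python3 c.py c4 | grep -v scene
python3 - <<'E'
from h import *
w=bot.camera("wrist");g=cv2.cvtColor(w["color"],cv2.COLOR_RGB2HSV)
# row/col profile: capsule top circle near (325,265)
gg=cv2.medianBlur(cv2.cvtColor(w["color"],cv2.COLOR_RGB2GRAY),3)
print(cv2.HoughCircles(gg,cv2.HOUGH_GRADIENT,1,20,param1=80,param2=15,minRadius=20,maxRadius=45))
print("well mouth pred",proj(w,np.array([.5413,-.0908,.075]),True))
E
```

```text
20.15 [ 0.5404 -0.0911  0.1345] [-179.9549   -0.0085   72.7851] 0.03263427684591765
wrist capsule_a_center 0.95 [324.5 247. ] [ 0.5407 -0.0894  0.1375]
wrist well_right 0.72 [326.5 198.3] [ 0.5428 -0.089   0.058 ]
wrist keyhole 0.59 [321.6 124. ] [ 0.5562 -0.0339  0.09  ]
proj capsule top [325.2234 264.7786]
side capsule_a_center 0.85 [307.5 224.6] [ 0.542  -0.0879  0.1375]
side capsule_a_center 0.22 [303.3 224.8] [ 0.5345 -0.0846  0.1375]
side well_left 0.96 [300.9 208.9] [0.5762 0.0195 0.058 ]
side well_right 0.65 [309.6 249.8] [ 0.543  -0.0929  0.058 ]
side keyhole 0.92 [304.3 217.9] [ 0.5603 -0.0332  0.09  ]
proj capsule top [307.317  221.1576]
proj capsule top [331.9253 156.4722]
[[[325.5  32.5  31.4]
  [569.5 117.5  37.7]
  [541.5 118.5  42.1]
  [323.5 211.5  29.7]
  [539.5 283.5  20.5]
  [597.5 379.5  34.1]
  [588.5 318.5  44.4]
  [560.5 298.5  28.8]
  [109.5 360.5  23.5]
  [524.5 367.5  37.7]
  [205.5 332.5  27.9]
  [315.5 254.5  29.4]]]
well mouth pred [324.98198278 208.51287785]
```

Call:
send_rows(
  moves=[0.03, -0.04, -0.9, 0, 0, 0, 1, 0, 0, -0.7, 0, 0, 0, 1, 0, 0, -0.3, 0, 0, 0, 1, 0, 0, -0.28, 0, 0, 0, 1, 0, 0, 0, 0, 0, 0, 1],
)

```text
time: 21.58
ee_pos: [0.5414, -0.0921, 0.0803]
tcp_rot: [-180.0, 0.0, 72.8]
wrist_force: [0.9, 0.0, -0.6]
opening: 0.0326
grasp_force: 25.0
```

Call:
send_rows(
  moves=[0, 0, -0.06, 0, 0, 0, 1, 0, 0, 0, 0, 0, 0, 0.1, 0, 0, 0, 0, 0, 0, -0.1, 0, 0, 0, 0, 0, 0, -0.3, 0, 0, 0.4, 0, 0, 0, -0.3, 0, 0, 0.9, 0, 0, 0, -0.5, 0, 0, 0.95, 0, 0, 0, -1, -0.04, -0.6, 0.95, 0, 0, -0.5, -1],
)

```text
time: 22.58
ee_pos: [0.5406, -0.1067, 0.1607]
tcp_rot: [180.0, -0.0, 68.5]
wrist_force: [0.4, -1.0, 0.6]
opening: 0.0851
grasp_force: 0.0
```

Call:
send_rows(
  moves=[-0.05, -0.84, 0.6, 0, 0, -0.96, -1, -0.05, -0.84, 0.4, 0, 0, -0.96, -1, -0.05, -0.84, 0, 0, 0, -0.96, -1, -0.05, -0.84, 0, 0, 0, -0.96, -1, -0.05, -0.84, 0, 0, 0, -0.96, -1, -0.05, -0.84, 0, 0, 0, -0.96, -1, -0.05, -0.84, 0, 0, 0, -0.96, -1, -0.07, -0.84, 0, 0, 0, -0.96, -1],
)

```text
time: 23.58
ee_pos: [0.53, -0.2759, 0.1848]
tcp_rot: [180.0, -0.0, 2.2]
wrist_force: [0.2, -0.3, -0.3]
opening: 0.0852
grasp_force: 0.0
```

Call:
send_rows(
  moves=[0, 0, 0, 0, 0, -0.8, -1, 0, 0, 0, 0, 0, -0.77, -1, 0, 0, 0, 0, 0, 0, -1],
)

```text
time: 23.95
ee_pos: [0.53, -0.2752, 0.1847]
tcp_rot: [180.0, -0.0, -10.9]
wrist_force: [0.3, 0.4, 1.1]
opening: 0.0852
grasp_force: 0.0
```

```bash
python3 w.py w5.png key
python3 - <<'E'
from h import *
w=bot.camera("wrist");s=bot.camera("side");save("s",s,"s5.png")
g=cv2.cvtColor(w["color"],cv2.COLOR_RGB2GRAY)
pr=proj(w,np.array([.530,-.276,.078]),True);print(pr)
x,y=pr.astype(int);m=np.zeros_like(g);m[y-45:y+45,x-45:x+45]=(g[y-45:y+45,x-45:x+45]<35)
n,l,st,ce=cv2.connectedComponentsWithStats(m)
for i in range(1,n):
    if st[i,4]>40:
        c=max(cv2.findContours((l==i).astype(np.uint8),cv2.RETR_EXTERNAL,cv2.CHAIN_APPROX_NONE)[0],key=len)[:,0]
        P=np.float32([onz(w,p,.078,True)[:2]*1000 for p in c]);print(st[i],ce[i],cv2.minAreaRect(P))
for n_ in ("side",):
    for q in("well_left","well_right"):
        print(q,[(e["p"],onz(s,e["pixel"],.058)) for e in bot.landmark_of("side",q)])
a=cv2.imread('pics/w5.png')[y-70:y+80,x-100:x+100];b=cv2.imread('pics/s5.png')[170:290,250:410]
cv2.imwrite('pics/m3.png',np.hstack([cv2.resize(a,(400,300),interpolation=cv2.INTER_CUBIC),cv2.resize(b,(400,300),interpolation=cv2.INTER_CUBIC)]))
E
```

```text
23.95 [ 0.53   -0.2752  0.1847] [179.9922  -0.0313 -10.9452] [0.2801 0.4411 1.078 ]
keytrace 0.75 [336.3, 69.5, 365.5, 96.7] (350.0000305175781, 83.50000762939453) [ 0.6119 -0.3138  0.078 ] [[0.6082, -0.3001], [0.6238, -0.3221], [0.6159, -0.3276], [0.6003, -0.3055]]
keytrace 0.58 [315.6, 166.1, 327.3, 205.8] (322.93670654296875, 185.48179626464844) [ 0.5337 -0.2767  0.078 ] [[0.5508, -0.2746], [0.5494, -0.2838], [0.516, -0.2789], [0.5174, -0.2694]]
[323.13259127 189.87423036]
[318 170  10  33 196] [321.83673469 182.36734694] ((533.2045288085938, -276.11090087890625), (7.430039882659912, 27.592037200927734), 79.31388854980469)
well_left [(0.84, array([0.58373023, 0.02336597, 0.058     ]))]
well_right [(0.75, array([ 0.53768599, -0.08928946,  0.058     ]))]
```

View pics/m3.png

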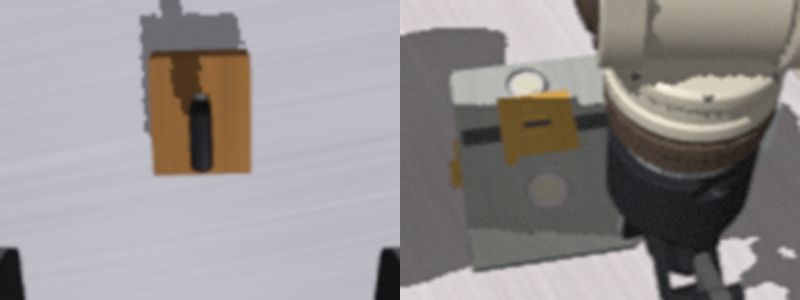

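Left crop: the black key is upright in its block, in line with the pads. Right crop: both capsules are flush in their wells. Take the key.

Call:
send_rows(
  moves=[0.08, -0.03, -0.95, 0, 0, 0, -0.5, 0, 0, -0.95, 0, 0, 0, -0.3, 0, 0, -0.95, 0, 0, 0, -0.3, 0, 0, -0.95, 0, 0, 0, -0.3, 0, 0, -0.95, 0, 0, 0, -0.3, 0, 0, -0.83, 0, 0, 0, -0.3, 0, 0, 0, 0, 0, 0, 0.3, 0, 0, 0, 0, 0, 0, 1],
  squeeze=60,
)

```text
time: 25.3
ee_pos: [0.5323, -0.276, 0.0455]
tcp_rot: [180.0, -0.0, -11.0]
wrist_force: [0.1, 0.0, 0.5]
opening: 0.0196
grasp_force: 0.0
```

Call:
send_rows(
  moves=[0, 0, 0, 0, 0, 0, 1, 0, 0, 0, 0, 0, 0, 1, 0, 0, 0, 0, 0, 0, 1],
)

```text
time: 25.68
ee_pos: [0.5326, -0.2762, 0.0459]
tcp_rot: [180.0, -0.1, -11.0]
wrist_force: [-0.8, 0.6, 5.2]
opening: 0.009
grasp_force: 59.3
```

Call:
send_rows(
  moves=[0, 0, 0.9, 0, 0, 0, 1, 0, 0, 0.9, 0, 0, 0, 1, 0, 0, 0.9, 0, 0, 0, 1, 0, 0, 0.9, 0, 0, 0, 1, 0.106, 0.97, 0.9, 0, 0, 0, 1, 0.106, 0.97, 0.1, 0, 0, -0.1, 1, 0.106, 0.97, 0, 0, 0, -0.1, 1, 0.106, 0.97, 0, 0, 0, -0.1, 1],
)

```text
time: 26.68
ee_pos: [0.5426, -0.1782, 0.1597]
tcp_rot: [180.0, -0.0, -13.6]
wrist_force: [-0.5, 0.4, -0.9]
opening: 0.009
grasp_force: 58.5
```

Call:
send_rows(
  moves=[0.106, 0.97, 0, 0, 0, -0.1, 1, 0.106, 0.97, 0, 0, 0, -0.1, 1, 0.106, 0.97, 0, 0, 0, -0.1, 1, 0.106, 0.97, 0, 0, 0, -0.1, 1, 0.106, 0.97, 0, 0, 0, -0.12, 1, 0.106, 0.97, 0, 0, 0, 0, 1, 0, 0, 0, 0, 0, 0, 1, 0, 0, 0, 0, 0, 0, 1],
)

```text
time: 27.68
ee_pos: [0.5427, -0.0999, 0.1595]
tcp_rot: [-177.1, 0.0, -11.9]
wrist_force: [-0.5, -0.2, -1.0]
opening: 0.0088
grasp_force: 58.6
```

```bash
cat > k.py <<'E'
from h import *
np.set_printoptions(precision=4,suppress=True)
o=bot.get_obs();p=o["ee_pos"];print(o["time"],p,o["tcp_rot"],o["wrist_force"],o["opening"])
ims=[]
foot=p-[0,0,.038]
for n,hw,hh in(("wrist",67,100),("side",33,50),("scene",33,50)):
    w=bot.camera(n);f=n=="wrist"
    for q,z in(("keyhole",.09),("key",foot[2])):
        for e in bot.landmark_of(n,q)[:2]: print(n,q,round(e["p"],2),np.round(e["pixel"],1),onz(w,e["pixel"],z,f))
    hsv=cv2.cvtColor(w["color"],cv2.COLOR_RGB2HSV)
    m=cv2.inRange(hsv,(12,120,60),(32,255,255))
    g=proj(w,np.array([.559,-.0335,.09]),f)
    cx,cy=g.astype(int);print(n,"hole",g,"foot",proj(w,foot,f))
    mm=np.zeros_like(m);mm[cy-60:cy+60,cx-60:cx+60]=m[cy-60:cy+60,cx-60:cx+60]
    cs=cv2.findContours(mm,cv2.RETR_EXTERNAL,cv2.CHAIN_APPROX_NONE)[0]
    if cs:
        c=max(cs,key=cv2.contourArea)[:,0];P=np.float32([onz(w,q,.09,f)[:2]*1000 for q in c]);print("plate",cv2.minAreaRect(P))
    im=w["color"][:,:,::-1].copy()
    cy=int((g[1]+proj(w,foot,f)[1])/2);cx=int((g[0]+proj(w,foot,f)[0])/2)
    ims.append(cv2.resize(im[cy-hh:cy+hh,cx-hw:cx+hw],(266,400),interpolation=cv2.INTER_CUBIC)); print("crop origin",cx-hw,cy-hh,"scale",266/(2*hw))
cv2.imwrite("pics/m4.png",np.hstack(ims))
E
python3 k.py
```

```text
27.675 [ 0.5427 -0.0999  0.1595] [-177.0727    0.0261  -11.8846] [-0.474  -0.1773 -0.9639] 0.008839262757198992
wrist keyhole 0.71 [235.9 202.3] [ 0.5566 -0.0329  0.09  ]
wrist key 0.72 [513.4  78.3] [ 0.6105 -0.2362  0.1215]
wrist key 0.68 [322.3 223.3] [ 0.5405 -0.0976  0.1215]
wrist hole [235.7116 199.2276] foot [325.1682 219.3873]
plate ((559.2692260742188, -34.90526580810547), (65.16072845458984, 66.02726745605469), 72.45338439941406)
crop origin 213 109 scale 1.9850746268656716
side keyhole 0.66 [303.4 217.6] [ 0.559  -0.0315  0.09  ]
side key 0.77 [400.  338.9] [ 0.5755 -0.3545  0.1215]
side key 0.6 [357.1 188.3] [ 0.6905 -0.0338  0.1215]
side hole [303.817  218.2246] foot [310.6164 233.7705]
plate ((542.8739013671875, -34.14610290527344), (72.6280746459961, 31.244447708129883), 69.65216064453125)
crop origin 274 175 scale 4.03030303030303
scene keyhole 0.71 [339.9 190. ] [ 0.5556 -0.0303  0.09  ]
scene keyhole 0.3 [349.6 321.8] [0.7556 0.3024 0.09  ]
scene key 0.67 [270.6 170.7] [ 0.6832 -0.1617  0.1215]
scene key 0.48 [329.1 166.8] [ 0.5473 -0.0941  0.1215]
scene hole [338.1039 189.8019] foot [329.4067 165.218 ]
plate ((564.38720703125, -25.960853576660156), (75.58381652832031, 66.0357666015625), 71.7986068725586)
crop origin 300 127 scale 4.03030303030303
```

View pics/m4.png

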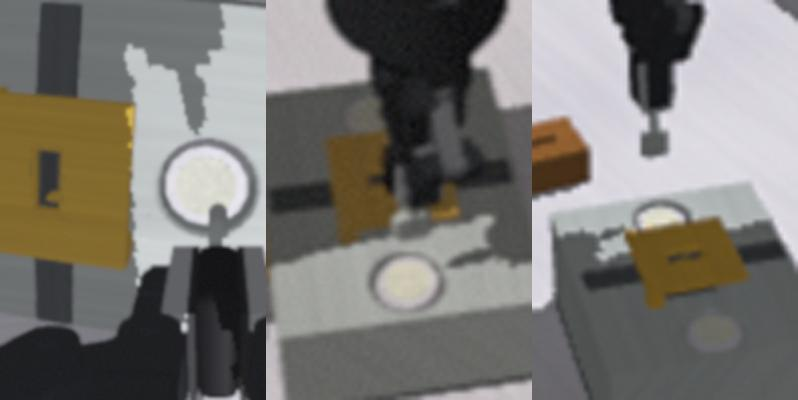

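Left: the slot is at wrist pixel (238,199), clear of the key's foot at (322,223). Right: the key hangs straight in the grip. But the arm has stopped short at y=-0.10 with a slight tilt, so I'm checking the joints.

Run:
```python
from h import *
np.set_printoptions(precision=3,suppress=True)
o=bot.get_obs()
for k in o: print(k,o[k])
```

```text
time 28.125
q [-11.953   4.355   1.427  87.108   2.938 179.943]
qd [ 0.068  0.002  0.012  0.121 -0.063 -0.01 ]
joint_efforts [ -0.015 -52.197  47.36    0.008   0.174   0.   ]
ee_pos [ 0.543 -0.1    0.16 ]
tcp_rot [-177.062    0.032  -11.896]
wrist_force [-0.704  0.234 -1.041]
torque [-0.027  0.024 -0.036]
grasp_force 58.55841279029846
opening 0.009109998251352414
```

Call:
send_rows(
  moves=[0, 0, 0, 0, 0, 0, 1],
)

```text
time: 28.25
ee_pos: [0.5427, -0.0999, 0.1596]
tcp_rot: [-177.1, 0.0, -11.9]
wrist_force: [-0.0, 0.1, 0.0]
opening: 0.0093
grasp_force: 58.6
```

Joint 6 hit its +180° limit. In this yaw the clockwise turn isn't possible, so I'll turn the gripper half a turn the other way (the key fits either way round).

Call:
send_rows(
  moves=[0, 0, 0, -0.335, 0.07, 0, 1, 0, 0, 0, 0, 0, 1, 1, 0, 0, 0, 0, 0, 1, 1, 0, 0, 0, 0, 0, 1, 1, 0, 0, 0, 0, 0, 1, 1, 0, 0, 0, 0, 0, 1, 1, 0, 0, 0, 0, 0, 1, 1, 0, 0, 0, 0, 0, 1, 1],
)

```text
time: 29.25
ee_pos: [0.5413, -0.1068, 0.1596]
tcp_rot: [-179.7, 0.0, 49.2]
wrist_force: [-0.3, 0.0, 0.1]
opening: 0.0094
grasp_force: 58.5
```

Call:
send_rows(
  moves=[0.05, 0.205, 0, 0, 0, 0.944, 1, 0.05, 0.205, 0, 0, 0, 0.944, 1, 0.05, 0.205, 0, 0, 0, 0.944, 1, 0.05, 0.205, 0, 0, 0, 0.944, 1, 0.05, 0.205, 0, 0, 0, 0.944, 1, 0.05, 0.205, 0, 0, 0, 0.944, 1, 0.05, 0.205, 0, 0, 0, 0.944, 1, 0.05, 0.205, 0, 0, 0, 0.944, 1],
)

```text
time: 30.25
ee_pos: [0.5513, -0.0656, 0.1596]
tcp_rot: [-179.7, 0.0, 114.1]
wrist_force: [-0.3, 0.8, -0.8]
opening: 0.0095
grasp_force: 58.5
```

Call:
send_rows(
  moves=[0.05, 0.205, 0, 0, 0, 0.944, 1, 0.05, 0.205, 0, 0, 0, 0.944, 1, 0.05, 0.205, 0, 0, 0, 0.944, 1, 0.05, 0.205, 0, 0, 0, 0.944, 1, 0.05, 0.205, 0, 0, 0, 0.944, 1, 0.05, 0.205, 0, 0, 0, 0.944, 1, 0, 0, 0, 0, 0, 0, 1],
)

```text
time: 31.12
ee_pos: [0.5588, -0.0348, 0.1595]
tcp_rot: [-179.7, 0.0, 162.5]
wrist_force: [-0.1, -0.3, -0.9]
opening: 0.0095
grasp_force: 58.5
```

```bash
python3 k.py
```

```text
31.125 [ 0.5588 -0.0348  0.1595] [-179.7013    0.0258  162.4538] [-0.0909 -0.2687 -0.9082] 0.009455568955385888
wrist keyhole 0.81 [320.7 208.3] [ 0.559  -0.0371  0.09  ]
wrist keyhole 0.25 [398.4 189.9] [0.5627 0.0208 0.09  ]
wrist key 0.88 [132.7 281.4] [ 0.5644 -0.1972  0.1215]
wrist key 0.62 [320.6 225.4] [ 0.5597 -0.037   0.1215]
wrist hole [325.4247 206.856 ] foot [323.4486 223.2515]
plate ((557.5387573242188, -33.296573638916016), (62.94315719604492, 64.54802703857422), 72.49661254882812)
crop origin 257 115 scale 1.9850746268656716
side keyhole 0.83 [305.6 219.9] [ 0.5604 -0.0395  0.09  ]
side key 0.72 [396.7 336. ] [ 0.5736 -0.3481  0.1215]
side key 0.52 [302.5 210.2] [ 0.5553 -0.0367  0.1215]
side hole [303.817  218.2246] foot [303.6373 209.0077]
plate ((559.0684814453125, -36.10855484008789), (69.51119995117188, 65.39173126220703), 76.91903686523438)
crop origin 270 163 scale 4.03030303030303
scene keyhole 0.62 [339.1 189.9] [ 0.5571 -0.0318  0.09  ]
scene key 0.62 [338.1 179.6] [ 0.5588 -0.0341  0.1215]
scene hole [338.1039 189.8019] foot [337.9471 179.466 ]
plate ((564.6036376953125, -27.729007720947266), (78.00151062011719, 66.875), 74.09503173828125)
crop origin 305 134 scale 4.03030303030303
```

Run:
```python
from h import *
np.set_printoptions(precision=4,suppress=True)
w=bot.camera("wrist");save("w",w,"w7.png")
s=bot.camera("side");save("s",s,"s7.png");sc=bot.camera("scene");save("s",sc,"sc7.png")
def go(fn):
    im=cv2.imread("pics/"+fn);hsv=cv2.cvtColor(im,cv2.COLOR_BGR2HSV)
    m=cv2.inRange(hsv,(12,120,60),(32,255,255))
    c=max(cv2.findContours(m,cv2.RETR_EXTERNAL,cv2.CHAIN_APPROX_NONE)[0],key=cv2.contourArea)
    h=cv2.convexHull(c);hm=np.zeros_like(m);cv2.fillConvexPoly(hm,h,255);hm=cv2.erode(hm,np.ones((7,7)))
    d=((hm>0)&(m==0)).astype(np.uint8)
    M=cv2.moments(h);print(fn,"plate",M["m10"]/M["m00"],M["m01"]/M["m00"],"box",cv2.boundingRect(h))
    n,l,st,ce=cv2.connectedComponentsWithStats(d)
    for i in range(1,n):
        if st[i,4]>8: print("  blob",st[i],ce[i])
    return m,hsv
go("w2.png");go("wristc2.png");m,hsv=go("w7.png");go("sidec3.png");go("s7.png");go("sc7.png")
print(hsv[190:236:2,300:346:2,2])
```

```text
w2.png plate 325.6490820030306 107.26535574585051 box (284, 66, 85, 84)
  blob [319  97  14  22 175] [325.5029 107.6057]
wristc2.png plate 325.0637463863981 291.4623205448576 box (278, 252, 95, 81)
  blob [315 255  42   4  87] [340.0345 257.2069]
  blob [309 295  32   7 220] [324.2182 297.9727]
w7.png plate 325.40490539593554 202.5967764540995 box (281, 161, 90, 85)
  blob [297 191  59  52 991] [324.0363 224.0383]
sidec3.png plate 304.56258790436004 219.67369901547116 box (289, 206, 33, 29)
  blob [300 218  10   3  18] [304.8333 218.7778]
s7.png plate 347.9380594343 335.90171858216974 box (330, 318, 38, 37)
sc7.png plate 528.4590196665667 30.230208645302984 box (511, 6, 42, 61)
  blob [518   9  19  55 399] [526.6717  32.3659]
  blob [530  28   9  19  51] [534.2941  35.8627]
  blob [538  31   6   7  12] [540.5     33.3333]
[[211 210 211 211 211 211 211 211 205 176 147 135 113 104 100 100 111 124
  126 126 125 125 126]
 [214 214 214 214 214 214 214 214 207 169  88  60  60  61  62  60  96 125
  128 128 129 129 129]
 [218 219 218 218 218 218 218 218 211 174  85  60  60  62  62  60  98 12
[... 1265 characters left out ...]
128 127 129 128 128]
 [211 211 211 211 210 211 211 211 202 164 116 113 109 111 185 207 201 149
  127 127 127 127 128]
 [212 212 212 212 212 212 212 212 208 177 119 112 111 113 182 204 171 129
  127 127 128 127 127]
 [212 212 212 212 211 212 212 212 207 173 119 112 111 118 188 179 140 127
  128 127 127 127 128]
 [212 211 211 211 211 211 211 211 203 141 112 111 112 118 189 177 130 127
  127 127 126 126 127]
 [206 204 204 203 203 203 203 206 199 139 107 105 105 111 182 198 137 120
  121 122 121 122 122]
 [179 166 160 143 139 126 125 170 145  85  49  47  49  53 120 174 116  69
   94 102 101 102 103]
 [159 154 140 104  96  54  48  68  28  24  21  23  24  23  25  52  64  38
   86  99  98 100  98]]
```

Run:
```python
import cv2,numpy as np
np.set_printoptions(linewidth=200)
im=cv2.imread("pics/w7.png");h=cv2.cvtColor(im,cv2.COLOR_BGR2HSV)
print("cols",np.arange(312,342))
for r in range(188,246,2): print(r,"S",h[r,312:342,1])
for r in range(206,246,3): print(r,"V",h[r,312:342,2])
```

```text
cols [312 313 314 315 316 317 318 319 320 321 322 323 324 325 326 327 328 329 330 331 332 333 334 335 336 337 338 339 340 341]
188 S [162 162 161 161 162 162 163 165 164 164 167 168 167 167 163 166 169 165 169 167 167 167 164 167 166 168 170 168 166 166]
190 S [162 162 162 162 163 164 165 156 147 145 144 143 140 138 132 124 122 122 130 135 152 159 162 165 166 168 168 169 167 168]
192 S [162 161 161 162 161 165 163 139  84  23   9   4   9  12   4   4  12   4   9  59 122 158 163 165 169 165 169 168 164 168]
194 S [161 160 160 159 161 162 161 141  78   4  21  30  30  29  21  25  29  29  13  47 122 160 164 162 164 166 166 166 168 164]
196 S [161 161 160 159 162 163 163 140  78   4  25  26  22  26  25  29  33  29   9  52 120 160 167 169 167 165 167 169 167 165]
198 S [160 161 160 160 159 162 161 139  74   4  26  26  30  21  25  29  28  29  17  51 124 161 167 166 170 168 167 168 170 170]
200 S [161 161 161 162 161 164 162 138  76   0  26  26  26  21  21  29  35  29  19  46 121 156 167 165 166 168 168 167 168 166]
202 S [161 161 161 162 162 163 162 141  77   4  25  26  26  26  21  24  26  2
[... 3650 characters left out ...]
9 107 105 105 105 105 107 111 146 182 200 198 173 137 121 120 120 121 122 122 121 121 122]
233 V [ 73 110 116 100  77  63  40  26  25  23  23  23  25  24  24  35  60  92 114 118  97  58  43  64  84  94  96  96  97  96]
236 V [27 28 25 21 21 22 22 22 23 21 24 23 22 23 23 24 23 22 22 23 23 29 34 57 84 96 98 98 99 99]
239 V [ 26  24  22  23  24  20  23  23  23  23  22  22  22  24  24  23  22  21  21  21  24  27  29  48  81  96  99 100  99  99]
242 V [ 26  23  23  23  22  24  23  22  21  22  22  23  23  23  23  22  23  23  24  23  24  27  28  43  70  89  97  99  99 100]
245 V [ 26  23  24  23  23  21  21  23  23  23  23  24  23  22  23  23  22  21  22  21  22  26  27  37  61  83  95  99 100  99]
```

Run:
```python
from h import *
np.set_printoptions(precision=4,suppress=True)
o=bot.get_obs();p=o["ee_pos"];w=bot.camera("wrist")
a=np.deg2rad(-17.4);X=np.array([np.cos(a),np.sin(a),0]);Y=np.array([-X[1],X[0],0])
f=p-[0,0,.038]
print("foot ends -x",proj(w,f-.010*X,True),"ctr",proj(w,f,True),"bit top -x",proj(w,f-.010*X+[0,0,.018],True))
h=np.array([p[0],p[1],.09])
for dx in(-.01175,0,.01175): print(dx,proj(w,h+dx*X,True))
print("per mm y",proj(w,h+.001*Y,True)-proj(w,h,True))
```

```text
foot ends -x [323.421  208.1493] ctr [323.4556 223.2126] bit top -x [323.3097 218.5128]
-0.01175 [323.5677 191.4854]
0 [323.6025 207.1075]
0.01175 [323.6342 222.2142]
per mm y [ 1.3817 -0.0016]
```

Call:
send_rows(
  moves=[-0.06, 0.11, -0.4, 0, 0, 0, 1, 0, 0, -0.4, 0, 0, 0, 1, 0, 0, -0.24, 0, 0, 0, 1, 0, 0, 0, 0, 0, 0, 1],
)

```text
time: 32.28
ee_pos: [0.5569, -0.0323, 0.1328]
tcp_rot: [-179.7, -0.0, 162.5]
wrist_force: [0.3, -0.2, -0.5]
opening: 0.0092
grasp_force: 58.5
```

```bash
cat > n.py <<'E'
from h import *
np.set_printoptions(precision=4,suppress=True,linewidth=220)
o=bot.get_obs();p=o["ee_pos"];w=bot.camera("wrist");print(o["time"],p,o["tcp_rot"],o["wrist_force"])
a=np.deg2rad(-17.4);X=np.array([np.cos(a),np.sin(a),0])
f=p-[0,0,.038];h=np.array([p[0],p[1],.09])
print("foot",[proj(w,f+d*X,True) for d in(-.01,0,.01)],"hole",[proj(w,h+d*X,True) for d in(-.01175,0,.01175)])
H=cv2.cvtColor(w["color"],cv2.COLOR_RGB2HSV)
c0=308
print("col",np.arange(c0,c0+32))
for r in range(194,250,2): print(r,"S",H[r,c0:c0+32,1])
for r in range(194,250,2): print(r,"V",H[r,c0:c0+32,2])
E
python3 n.py
```

```text
32.275 [ 0.5569 -0.0323  0.1328] [-179.6815   -0.04    162.4863] [ 0.2899 -0.2447 -0.4702]
foot [array([323.4626, 208.2349]), array([323.4914, 223.3023]), array([323.5176, 237.8105])] hole [array([323.4849, 203.1604]), array([323.5181, 220.5662]), array([323.5477, 237.2484])]
col [308 309 310 311 312 313 314 315 316 317 318 319 320 321 322 323 324 325 326 327 328 329 330 331 332 333 334 335 336 337 338 339]
194 S [160 160 160 159 160 159 161 161 160 160 161 163 167 169 166 166 166 166 166 166 167 166 168 166 168 168 168 166 168 167 169 168]
196 S [159 159 159 159 159 161 161 161 161 163 161 164 168 168 168 167 167 167 164 171 169 171 167 169 169 165 167 169 169 165 169 167]
198 S [159 160 160 160 159 158 160 162 161 162 162 162 165 168 167 167 167 169 168 168 169 168 168 167 168 168 171 169 170 168 168 170]
200 S [160 158 160 158 158 158 160 158 160 160 159 159 162 164 165 168 166 164 169 165 166 165 165 169 167 167 169 166 170 169 167 167]
202 S [162 161 161 161 161 161 161 161 160 160 164 165 171 169 168 167 165 165 167 169 167 167 169 169 167 167 167 167 169 169 167 169]
204 S [16
[... 6002 characters left out ...]
 50  83  98 101 100]
240 V [ 90  70  42  30  27  24  20  24  22  22  24  24  22  24  23  24  24  24  23  23  23  24  23  23  23  26  29  48  81  97 100 101]
242 V [ 88  66  39  29  28  26  23  24  22  22  24  24  23  23  21  22  22  24  23  24  20  21  21  23  25  27  30  43  71  91  98 100]
244 V [ 85  64  39  28  26  22  21  21  24  21  25  23  24  22  24  21  26  23  23  25  24  25  23  23  24  27  28  39  62  85  97 100]
246 V [ 78  51  34  28  26  22  23  23  23  24  24  23  22  24  24  25  24  25  25  22  22  23  21  26  24  25  29  36  59  85  96 100]
248 V [ 75  48  32  27  25  21  24  23  24  25  23  24  24  23  22  25  23  24  23  21  24  21  23  23  23  26  31  32  52  81  97 100]
```

The bit (columns 317–327.5) is centred in the slot (316–329), and the end gap agrees to about 0.5 mm. Enter the keyhole.

Call:
send_rows(
  moves=[0.016, -0.005, -0.16, 0, 0, 0, 1, 0, 0, -0.16, 0, 0, 0, 1, 0, 0, -0.16, 0, 0, 0, 1, 0, 0, 0, 0, 0, 0, 1],
)

```text
time: 32.83
ee_pos: [0.5574, -0.0324, 0.1211]
tcp_rot: [-179.7, -0.0, 162.5]
wrist_force: [0.7, 0.2, -0.2]
opening: 0.009
grasp_force: 58.5
```

It's 7 mm in with no contact. Next, past the pins with small wiggles.

Call:
send_rows(
  moves=[0.04, -0.012, -0.12, 0, 0, 0, 1, -0.08, 0.024, -0.12, 0, 0, 0, 1, 0.08, -0.024, -0.12, 0, 0, 0, 1, -0.08, 0.024, -0.12, 0, 0, 0, 1, 0.08, -0.024, -0.12, 0, 0, 0, 1, -0.04, 0.012, -0.1, 0, 0, 0, 1],
)

```text
time: 33.58
ee_pos: [0.5586, -0.0321, 0.1044]
tcp_rot: [-179.8, 0.1, 162.5]
wrist_force: [4.7, 2.4, 8.4]
opening: 0.0095
grasp_force: 60.0
```

Call:
send_rows(
  moves=[0.04, -0.012, -0.06, 0, 0, 0, 1, -0.04, 0.012, -0.06, 0, 0, 0, 1, 0.04, -0.012, -0.05, 0, 0, 0, 1, -0.04, 0.012, 0, 0, 0, 0, 1, 0, 0, 0, 0, 0, 0, 1],
)

```text
time: 34.2
ee_pos: [0.5584, -0.0324, 0.1008]
tcp_rot: [-179.7, 0.2, 162.5]
wrist_force: [2.7, 1.7, 7.7]
opening: 0.0088
grasp_force: 59.9
```

Call:
send_rows(
  moves=[0, 0, -0.06, 0, 0, 0, 1, 0, 0, -0.06, 0, 0, 0, 1, 0, 0, 0, 0, 0, 0, 1],
)

```text
time: 34.58
ee_pos: [0.5587, -0.0325, 0.1005]
tcp_rot: [-179.8, 0.3, 162.5]
wrist_force: [-4.7, 2.2, 27.6]
opening: 0.009
grasp_force: 63.1
```

It's on the floor: 27 N with no more travel, TCP 0.1005. I'll ease off and turn clockwise in stages.

Call:
send_rows(
  moves=[0, 0, 0.08, 0, 0, 0, 1, 0, 0, 0, 0, 0, -0.8, 1, 0, 0, 0, 0, 0, -0.8, 1, 0, 0, 0, 0, 0, -0.8, 1, 0, 0, 0, 0, 0, 0, 1],
)

```text
time: 35.2
ee_pos: [0.5589, -0.0322, 0.1007]
tcp_rot: [-179.9, 0.2, 141.8]
wrist_force: [3.3, 2.7, 14.2]
opening: 0.0091
grasp_force: 60.8
```

Call:
send_rows(
  moves=[0, 0, 0, 0, 0, -0.8, 1, 0, 0, 0, 0, 0, -0.8, 1, 0, 0, 0, 0, 0, -0.8, 1, 0, 0, 0, 0, 0, 0, 1],
)

```text
time: 35.7
ee_pos: [0.5594, -0.0321, 0.1007]
tcp_rot: [-180.0, 0.1, 121.2]
wrist_force: [4.8, 4.1, 12.6]
opening: 0.0094
grasp_force: 60.6
```

Call:
send_rows(
  moves=[0.02, 0.02, 0, 0, 0, -0.8, 1, 0, 0, 0, 0, 0, -0.8, 1, 0, 0, 0, 0, 0, -0.8, 1, 0, 0, 0, 0, 0, 0, 1],
)

```text
time: 36.2
ee_pos: [0.56, -0.032, 0.1007]
tcp_rot: [-180.0, 0.1, 100.5]
wrist_force: [5.1, 2.4, 11.8]
opening: 0.009
grasp_force: 60.5
```

```bash
python3 -c "
from h import *
o=bot.get_obs();print(o['torque'],o['wrist_force'],o['tcp_rot'],o['q'])"
```

```text
[ 0.54067518 -1.40008923  0.07196469] [ 5.08918939  2.35868156 11.8343916 ] [-1.79981936e+02  9.20284257e-02  1.00513153e+02] [-3.22016486  5.87435411 -3.3935548  80.72779112 -0.09368596 76.26669306]
```

Call:
send_rows(
  moves=[0.02, 0.01, 0, 0, 0, -0.8, 1, 0, 0, 0, 0, 0, -0.8, 1, 0, 0, 0, 0, 0, -0.8, 1, 0, 0, 0, 0, 0, -0.7, 1, 0, 0, 0, 0, 0, -0.4, 1, 0, 0, 0, 0, 0, 0, 1],
)

```text
time: 36.95
ee_pos: [0.5603, -0.0323, 0.1007]
tcp_rot: [-180.0, 0.0, 70.5]
wrist_force: [4.8, -1.7, 13.0]
opening: 0.0089
grasp_force: 60.8
```

Run:
```python
from h import *
o=bot.get_obs();print(o['torque'],o['wrist_force'],o['tcp_rot'],o["ee_pos"])
s=bot.camera("side");a=cv2.imread("pics/s7.png")
im=s["color"][:,:,::-1]
g=cv2.cvtColor(im,cv2.COLOR_BGR2HSV)
# sample predicted bar ends at rest and turned (z=.082)
c=np.array([.5585,-.033,.082])
for n,cam in(("side",s),("scene",bot.camera("scene"))):
    for th in(0,.6,1.0,1.2,1.3,1.4,1.45,1.55):
        a=np.deg2rad(-17.4)-th;X=np.array([np.cos(a),np.sin(a),0]);v=[]
        for d in(-.06,-.05,.05,.06):
            q=proj(cam,c+d*X).round().astype(int);v.append(cam["color"][q[1],q[0]].tolist())
        print(n,th,v)
```

```text
[-0.27526328 -1.04212413  0.04060958] [ 4.79539449 -1.74493739 13.00201246] [-1.79983392e+02  1.52313519e-02  7.04558806e+01] [ 0.56028683 -0.03230835  0.10071495]
side 0 [[82, 81, 80], [81, 82, 80], [156, 158, 154], [158, 160, 154]]
side 0.6 [[80, 81, 78], [83, 84, 82], [140, 141, 138], [169, 170, 165]]
side 1.0 [[65, 65, 62], [84, 83, 76], [169, 170, 166], [164, 167, 162]]
side 1.2 [[19, 19, 19], [80, 79, 80], [75, 76, 75], [148, 148, 144]]
side 1.3 [[19, 17, 19], [35, 33, 35], [72, 75, 75], [73, 76, 78]]
side 1.4 [[23, 24, 24], [22, 24, 23], [75, 76, 76], [74, 76, 77]]
side 1.45 [[23, 22, 22], [22, 22, 24], [77, 77, 79], [78, 78, 76]]
side 1.55 [[20, 18, 19], [15, 21, 16], [126, 125, 125], [202, 197, 177]]
scene 0 [[92, 94, 95], [85, 89, 88], [180, 187, 185], [177, 184, 183]]
scene 0.6 [[87, 90, 90], [87, 90, 90], [179, 186, 185], [182, 188, 188]]
scene 1.0 [[89, 92, 92], [89, 92, 92], [211, 167, 79], [181, 188, 188]]
scene 1.2 [[89, 92, 92], [91, 94, 93], [94, 85, 72], [82, 85, 86]]
scene 1.3 [[76, 78, 78], [58, 60, 61], [81, 85, 89], [80, 83, 87]]
scene 1.4 [[40, 41, 44], [41, 43, 45], [66, 68, 69], [77, 81, 85]]
scene 1.45 [[39, 41, 43], [41, 42, 45], [25, 27, 31], [60, 62, 67]]
scene 1.55 [[43, 44, 46], [41, 43, 45], [29, 30, 33], [21, 22, 25]]
```

In both cameras the dark bar now lies at about 1.35–1.4 rad. One small extra turn for margin, then hold.

Call:
send_rows(
  moves=[0, 0, 0, 0, 0, -0.25, 1, 0, 0, 0, 0, 0, -0.15, 1, 0, 0, 0, 0, 0, 0, 1, 0, 0, 0, 0, 0, 0, 1, 0, 0, 0, 0, 0, 0, 1, 0, 0, 0, 0, 0, 0, 1],
)

```text
time: 37.8
ee_pos: [0.5603, -0.0324, 0.1007]
tcp_rot: [-180.0, -0.0, 67.1]
wrist_force: [5.1, -0.7, 12.6]
opening: 0.009
grasp_force: 60.8
```

Run:
```python
from h import *
o=bot.get_obs();print(o['torque'],o['wrist_force'],o['tcp_rot'],o["ee_pos"],o["grasp_force"])
c=np.array([.5585,-.033,.082])
for n in("side","scene"):
    cam=bot.camera(n);r=[]
    for th in np.arange(1.1,1.7,.05):
        a=np.deg2rad(-17.4)-th;X=np.array([np.cos(a),np.sin(a),0])
        q=proj(cam,c+.055*X).round().astype(int);r.append((round(th,2),int(cam["color"][q[1],q[0]].mean())))
    print(n,r)
```

```text
[-0.26417332 -1.11392146  0.17114968] [ 5.12512601 -0.72141618 12.64113459] [-1.79988424e+02 -3.59952091e-04  6.70721096e+01] [ 0.56032896 -0.03236009  0.10073782] 60.788474678993225
side [(np.float64(1.1), 169), (np.float64(1.15), 167), (np.float64(1.2), 149), (np.float64(1.25), 83), (np.float64(1.3), 71), (np.float64(1.35), 73), (np.float64(1.4), 71), (np.float64(1.45), 73), (np.float64(1.5), 79), (np.float64(1.55), 124), (np.float64(1.6), 174), (np.float64(1.65), 192)]
scene [(np.float64(1.1), 176), (np.float64(1.15), 120), (np.float64(1.2), 103), (np.float64(1.25), 73), (np.float64(1.3), 73), (np.float64(1.35), 82), (np.float64(1.4), 82), (np.float64(1.45), 67), (np.float64(1.5), 30), (np.float64(1.55), 21), (np.float64(1.6), 34), (np.float64(1.65), 64)]
```

The torque rises to 0.17 N m (at the stop) and the bar is centred at about 1.4 rad. Hand in.

```bash
python3 -c "
from workcell import bot
print(bot.job_done())"
```

```text
the job is handed in; nothing more can be done
None
```

I handed the job in at about 38 s: both capsules sit flush in their wells, the key is on the keyhole floor and turned to its stop (bar at about 1.4 rad), and the gripper is still holding it; no verdict came back.

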